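# Lock the bench-centre tailstock with its quarter-turn T-bolt

### The job

Lock the tailstock onto the bench-centre bed with its T-bolt: take the bolt from its rack, feel for the slot in the tailstock's foot and pass the T-head down through it, push against the spring pad below, give the bolt a quarter turn and let the spring lift the head fully into the cross groove under the foot. Leave the bolt upright, locked and let go; do not press or twist it hard against the tailstock, and do not shift the other things on the trolley.

Things in the scene. Friction and masses are not known exactly. Their poses are not given: they have to be found in the camera images.
- bed: Fixed steel bench-centre bed, 110 wide (x), 380 long (y, the rail; from y = -70 to +310), origin on the table under the lock station, z up. Two flat ways 45 mm high with an open middle; white headstock fixed at y = 230 to 297. The white tailstock stands on the ways, tight: it does not slide by hand. Loading the bolt against bed, tailstock or pad with over 45 N, jolts included, damages them.
- station (a point): On the bed, 57 mm above its origin, axes as the bed's: level with the top of the tailstock's foot, mid-range of the slot. The slot through the foot is 33 long (y), 13 wide (x), at x = 0, but its centre lies anywhere from y = -10 to +10 mm from here, as the tailstock happens to stand (not measured): look or feel for it. Below the slot's rim its walls are plain and upright.
- foot_under (a point): On the bed, 45 mm above its origin, under the station: level of the foot's underside (foot 12 thick, 76 wide, from 36 mm before the slot's centre to 125 beyond it towards +y; there a post 40 (y) x 50 (x) mm, top 119 above the table, centred 102 mm from the slot's centre, its screw end at 72). The T-head can turn once its top is below this level, so the bolt's bottom 8 mm below it.
- groove (a point): On the bed, 50 mm above its origin, under the station: level of the ceiling of the cross groove in the foot's underside, which crosses the slot's centre (wherever that is), 35 long (x), 14 wide (y), 5 deep. The locked T-head lies in it, along x, its top against this level, so the bolt's bottom is 42 mm above the bed's origin, held up by the spring pad.
- pad_rest (a point): On the bed, 43.5 mm above its origin, under the station: top of the flat spring pad (under the slot) at rest. It pushes up with 5.5 N at rest, 9 N when pushed 11 mm down onto its hard stop (32.5 mm above the bed's origin).
- bolt_grip (a point): Centre of the grip bar of the steel T-bolt (loose, about 0.12 kg). The grip bar is 38 long (x), 12 thick (y), 22 mm tall (z). A round shank 8 mm thick runs down to the T-head, 30 long (x, parallel to the grip bar), 9 wide (y), 8 mm tall (z); the bolt's flat bottom lies 53 mm under this point, its top 11 mm above. Bolt and head are symmetric under a half turn. It may be turned either way to lock.
- bolt: The same T-bolt; origin at the centre of its flat bottom, axes as bolt_grip.
- rack: Aluminium rack block 72 x 50 mm, 30 mm high, fixed; origin on the table under its centre. The bolt stands upright in its pocket, 36 along x by 14 along y, floor 8 mm above the table; lift it straight up.
- vblock_center (a point): Bystander: steel V-block 50 x 60 x 42 mm, centre.
- bin: Bystander: small open blue parts bin 110 x 90 x 50 mm, origin centre of its underside.
- stud: Bystander: turned steel standing stud, 52 mm base, 66 mm tall, origin centre of its underside.
Not all that is in view belongs to the job. There is more than one size of the bolt; the job needs the smallest.

How it is judged (in metres and radians):
On the way, in this order (a step that is already met when the one before it is completed fails the run):
1. the T-head has gone down through the slot to below the foot, still in line with the slot (z of bolt_grip in the frame of bed below 0.0905 m and x of bolt_grip in the frame of bed between -0.006 and 0.006 m and y of bolt_grip in the frame of bed between -0.015 and 0.015 m and angle between the x axis of bolt_grip and the y axis of bed, either way round below 0.35 rad), for 0.05 s.
2. the bolt has been given its quarter turn below the foot (z of bolt_grip in the frame of bed below 0.0925 m and angle between the x axis of bolt_grip and the x axis of bed, either way round below 0.28 rad), for 0.05 s.
At the end, for the whole second after the job is handed in: Bolt upright (0.12 rad), head across the slot (within 0.25 rad of the bed's x) and up in the cross groove: grip centre 92.5 to 98.5 mm above the bed's origin, within 6 mm of the bed's y axis and 15 mm of the station along the rail; at rest (under 20 mm/s) and let go (x of bolt_grip in the frame of bed between -0.006 and 0.006 m and y of bolt_grip in the frame of bed between -0.015 and 0.015 m and z of bolt_grip in the frame of bed between 0.0925 and 0.0985 m and angle between the x axis of bolt_grip and the x axis of bed, either way round below 0.25 rad and angle between bolt_grip's own z axis and vertical below 0.12 rad and linear speed of bolt below 0.02 m/s); the robot touches nothing.
It fails at once if the bolt is forced against the tailstock, pad or bed with more than 45 N (contact force between bolt and bed above 45 N).
It fails at once if a bystander is shifted more than 15 mm (distance of any of vblock_center, bin, stud from where it was at the start of the episode above 0.015 m).
It also fails if it takes over 64 s, if anything falls off the work surface, if the arm or the gripper's body presses on something with over 40 N, if the wrist force passes 120 N, or if a joint passes its speed limit or range.

### The arm

A 6-joint arm with a two-finger parallel gripper is mounted at the origin on the work surface. World frame = base frame: x ahead of the robot, y to its left, z up, the work surface at z = 0. Lengths are in m, angles in degrees, forces in N, time in s.
With the tool pointing down it reaches from about 0.275 to 0.725 m from the base axis. Payload 15.9 kg.
Tool frame: the origin (TCP) lies midway between the tips of the shut fingers; the grasp point (between the pads) lies 19 mm behind it (robot.grip_depth is the distance from the TCP to the grasp point, in m); z points along the fingers, y is the direction in which the jaws open and shut (so a half turn about z gives the same grasp; the last joint's range is limited). The gripper opens to 85 mm and grips with 20 to 120 N. Pads are 22 mm wide; open, the fingers measure 114 mm over their backs; the gripper's body (76 mm by 85 mm) begins 54 mm behind the grasp point. The pads swing forward as they close: fully open they stand 13 mm farther back than shut.
Start: joints at [0, 12.198, -1.971, 75.831, 0, 90], TCP at [0.5, -0, 0.231] pointing down, gripper open.
Joint ranges: [-170.91, 170.91], [-42.67, 98.43], [-65.05, 77.54], [-120.47, 116.71], [-90, 82.35], [-180, 180]. Speed limits (degrees/s): [108.29, 108.29, 136.94, 147.25, 180, 180].

### API

Orientations are given as a 3x3 rotation matrix whose columns are the frame's x, y, z axes.
In Python, from workcell import status, eyes, job, robot gives the robot as it stands. The module is installed in compiled form; this text tells all that it offers.
- The arm moves only by the shell command python3 -m inch 'ROWS' [FORCE]. ROWS is JSON, a list of rows, each a list of 7 numbers: the turn, a rotation vector about the tool's x, y, z in rad, then the shift along the tool's x, y, z in mm, then the opening, from -1 (shut) to 1 (fully open), so that 0 is half open. A call has 1 to 5 rows; each row shifts and turns the pose as measured when the row begins, along the tool's axes as they then stand; what a row does not reach is not made up. A row lasts 1/12 s, in which the tool goes at most 41.7 mm and 7.16 degrees, less where a joint would pass 70% of its speed; a pose out of reach is approached as far as the arm can. A call is refused whole if a number of a shift passes 41.7 or a number of a turn 0.125, either way. A call with a gripper value outside its range is refused whole. The fingers move at their own pace and stop on an object; FORCE is the grip in N (left out, the last holds). Time passes only in rows, so rows that do not move let the fingers close. It gives the time, the measured TCP pose, the force and the opening at its end, in the units of the state.
- status.read_state(): the state, without advancing time (a new reading comes with each control period).
- eyes.get_image(name): name is "scene" or "side" or "wrist"; returns a dict with "frame" (384x512x3 uint8, red, green, blue), "fx", "fy", "cx", "cy" (pixels), "origin" and "attitude" of the camera in the world; the wrist camera has in their place "tool_from_camera" (4x4, takes a point from camera to tool coordinates, whose origin is the TCP and whose axes are the flange's). Camera axes: x right, y down, z forward; pixel columns grow to the right and rows downward; lengths in m; the calibration is good to about 2 mm. A picture is of the moment at which its call begins: read the wrist's pose just before it. There is no depth.
- job.job_done(): hands the job in, once; it reports no verdict.
The state is a dict: "time_s": time; "q": joint angles; "qd": joint speeds; "joint_torque": joint torques, N m; "tcp_pos": TCP position; "tcp_rot": TCP orientation; "contact_force": force on the tool from outside, world axes, zero at the start; "moment": the same for the moment, N m; "grip_width": finger opening in m.
Only numpy, scipy, OpenCV 4.12 (cv2) and the standard library are available. Lean on these libraries where they do the work, as an engineer would, in place of code of your own. Each camera call takes 0.05 s, during which the arm holds its last target.

## Working session

There is one attempt and no reset: what is moved stays moved. The work goes in short steps, Python scripts to look and compute and a shell command to move; the robot and the scene stay as the last step left them, time stands still between calls to the robot, and variables do not carry over. Pictures are saved under pics/ and viewed, and the job is handed in when it is done.

```bash
mkdir -p pics; ls; python3 - <<'E'
from workcell import status, eyes, job, robot
import cv2,numpy as np,pickle
s=status.read_state();print(s)
d={}
for n in ["scene","side","wrist"]:
    im=eyes.get_image(n); d[n]=im
    cv2.imwrite(f"pics/{n}0.png",im["frame"][:,:,::-1])
    print(n,{k:np.round(v,4).tolist() if not np.isscalar(v) else v for k,v in im.items() if k!="frame"})
pickle.dump((s,d),open("pics/d0.pkl","wb"))
print(robot.grip_depth)
E
```

```text
pics
{'time_s': 0.0, 'q': array([ 2.97138208e-04,  1.22247481e+01, -2.00850496e+00,  7.58314189e+01,
        8.03177233e-04,  8.99988317e+01]), 'qd': array([ 0.02098711, -0.03813768, -0.05605315,  0.03839375,  0.05279916,
        0.05718298]), 'joint_torque': array([-1.43474466e-03, -6.86183596e+01,  4.87125492e+01,  1.75234705e-02,
       -1.83502889e-04, -7.31988712e-05]), 'tcp_pos': array([4.99656768e-01, 7.01534834e-06, 2.30814811e-01]), 'tcp_rot': array([[-2.55617050e-05,  9.99999363e-01, -1.12873788e-03],
       [ 1.00000000e+00,  2.55775374e-05,  1.40122335e-05],
       [ 1.40410949e-05, -1.12873753e-03, -9.99999363e-01]]), 'contact_force': array([-0.05252349, -0.12117329,  0.26549608]), 'moment': array([-0.01420893,  0.04806286,  0.02497589]), 'grip_width': 0.08522909131868939}
scene {'fx': 430.18051035964544, 'fy': 430.18051035964544, 'cx': 251.40175160369537, 'cy': 186.04729029686, 'origin': [0.994, -0.6175, 0.7582], 'attitude': [[0.7496, 0.4807, -0.4551], [0.6618, -0.5323, 0.5279], [0.0115, -0.6969, -0.7171]]}
side {'fx': 406.44288028684883, 'fy': 406.44288028684883, 'cx': 251.3116738543597, 'cy': 186.92891088836686, 'origin': [0.4153, -0.7068, 0.4975], 'attitude': [[0.968, -0.1585, 0.1943], [-0.2499, -0.5459, 0.7997], [-0.0207, -0.8227, -0.5681]]}
wrist {'fx': 326.6422933757014, 'fy': 326.6422933757014, 'cx': 249.25512022729828, 'cy': 190.20312586763802, 'tool_from_camera': [[-0.0003, -0.9478, -0.3189, 0.0819], [1.0, -0.0001, -0.0008, 0.0007], [0.0007, -0.3189, 0.9478, -0.143], [0.0, 0.0, 0.0, 1.0]]}
0.0187
```

View pics/scene0.png

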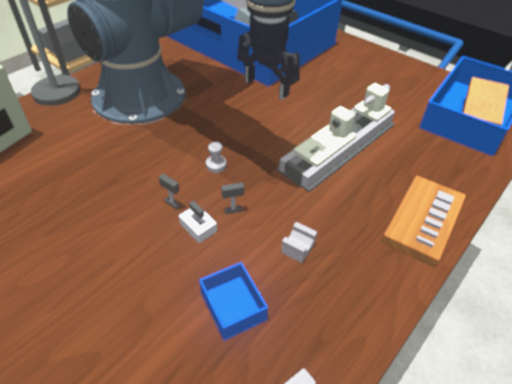

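View pics/side0.png

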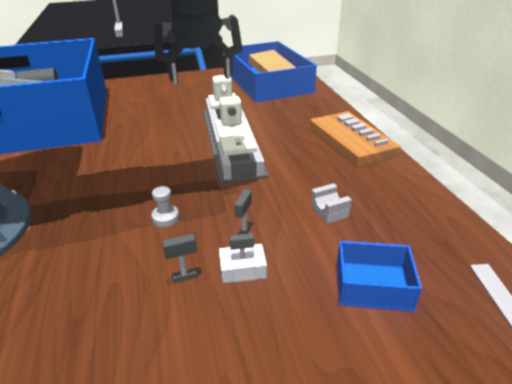

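View pics/wrist0.png

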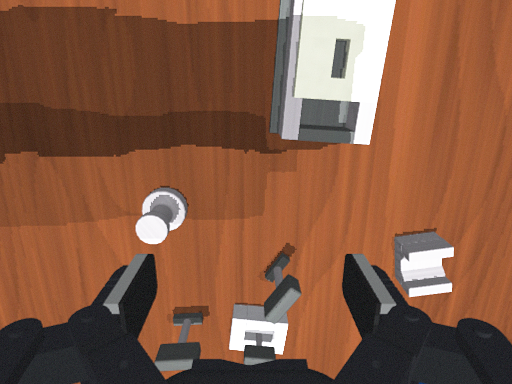

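```bash
cat > h.py <<'E'
from workcell import status, eyes, job, robot
import cv2,numpy as np,pickle
def cam(im,s=None):
    K=(im["fx"],im["fy"],im["cx"],im["cy"])
    if "origin" in im: return K,np.array(im["attitude"]),np.array(im["origin"])
    T=np.array(im["tool_from_camera"]); R=np.array(s["tcp_rot"]); p=np.array(s["tcp_pos"])
    return K,R@T[:3,:3],R@T[:3,3]+p
def ray(c,u,v):
    K,R,o=c; d=R@np.array([(u-K[2])/K[0],(v-K[3])/K[1],1]); return o,d
def onz(c,u,v,z):
    o,d=ray(c,u,v); return o+d*(z-o[2])/d[2]
def proj(c,p):
    K,R,o=c; q=R.T@(np.asarray(p)-o); return K[0]*q[0]/q[2]+K[2],K[1]*q[1]/q[2]+K[3]
def tri(rs):
    A=np.zeros((3,3));b=np.zeros(3)
    for o,d in rs:
        d=d/np.linalg.norm(d);M=np.eye(3)-np.outer(d,d);A+=M;b+=M@o
    return np.linalg.solve(A,b)
def crop(im,x0,y0,x1,y1,k,name):
    f=im["frame"][y0:y1,x0:x1,::-1]
    cv2.imwrite("pics/"+name,cv2.resize(f,None,fx=k,fy=k,interpolation=cv2.INTER_CUBIC))
def snap(n):
    s=status.read_state(); im=eyes.get_image(n); return s,im
E
python3 - <<'E'
from h import *
s,d=pickle.load(open("pics/d0.pkl","rb"))
crop(d["scene"],150,165,250,245,7,"sc_c.png")
crop(d["side"],155,180,275,290,5,"si_c.png")
crop(d["wrist"],260,0,400,150,4,"w_c.png")
E
```

```text
(no output)
```

View pics/sc_c.png

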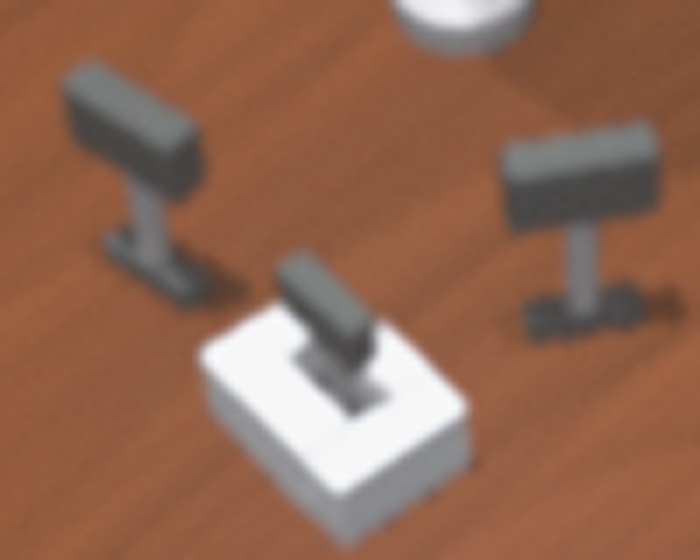

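View pics/si_c.png

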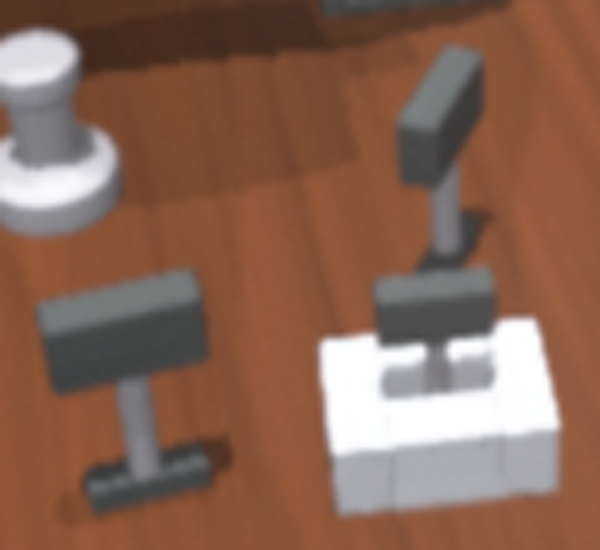

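View pics/w_c.png

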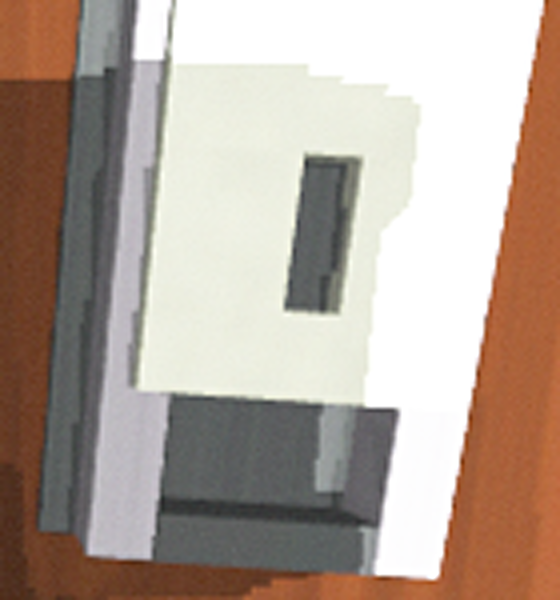

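```bash
python3 - <<'E'
from h import *
s,d=pickle.load(open("pics/d0.pkl","rb"))
cs=cam(d["scene"]);ci=cam(d["side"]);cw=cam(d["wrist"],s)
S=lambda u,v:(u/7+150-.4,v/7+165-.4); I=lambda u,v:(u/5+155-.4,v/5+180-.4); W=lambda u,v:(u/4+260-.4,v/4-.4)
def show(l,c,f,pts,z):
    P=np.array([onz(c,*f(*p),z)*1000 for p in pts]); print(l,P[:,:2].round(1).tolist(),"mean",P.mean(0).round(1)); return P
show("bar sc",cs,S,[(300,252),(378,322),(352,342),(275,272)],.072)
show("bar si",ci,I,[(375,283),(490,268),(495,290),(380,308)],.072)
show("rack sc",cs,S,[(200,355),(345,492),(470,410),],.030)
show("rack si",ci,I,[(320,340),(540,320),(560,430),(337,452)],.030)
P=show("slot w",cw,W,[(304,156),(362,156),(340,312),(285,310)],.057)
show("foot w",cw,W,[(135,387),(400,408)],.057)
P=show("bed end w",cw,W,[(87,555),(440,578),(545,0)],.045)
E
```

```text
bar sc [[493.3, -230.0], [531.5, -233.8], [531.4, -244.5], [493.7, -240.7]] mean [ 512.5 -237.3   72. ]
bar si [[494.1, -230.2], [530.6, -233.2], [529.5, -243.6], [493.2, -242.0]] mean [ 511.8 -237.2   72. ]
rack sc [[471.4, -257.5], [544.8, -264.5], [550.4, -216.4]] mean [ 522.2 -246.1   30. ]
rack si [[478.2, -206.0], [551.5, -216.6], [543.8, -267.3], [473.9, -257.5]] mean [ 511.9 -236.9   30. ]
slot w [[576.3, 116.8], [589.1, 116.8], [587.3, 84.2], [574.7, 84.6]] mean [581.8 100.6  57. ]
foot w [[541.0, 67.7], [603.3, 62.9]] mean [572.2  65.3  57. ]
bed end w [[532.2, 26.4], [621.8, 20.6], [630.0, 149.7]] mean [594.7  65.6  45. ]
```

```bash
python3 - <<'E'
from h import *
s,d=pickle.load(open("pics/d0.pkl","rb"))
cs=cam(d["scene"]);ci=cam(d["side"])
S=lambda u,v:(u/7+150-.4,v/7+165-.4); I=lambda u,v:(u/5+155-.4,v/5+180-.4)
for n,a,b in [("A top",(132,105),(122,302)),("B top",(580,150),(440,85)),("C top",(327,297),(435,287)),("A foot",(155,270),(150,480)),("B foot",(585,315),(450,255))]:
    print(n,(tri([ray(cs,*S(*a)),ray(ci,*I(*b))])*1000).round(1))
E
python3 -m inch '[[0,0,0,-40,6,0,0.2],[0,0,0,-40,6,0,0.2],[0,0,0,-40,0,0,0.2],[0,0,0,-40,0,0,0.2],[0,0,0,-40,0,0,0.2]]' 40
```

```text
A top [ 416.  -228.8   82.5]
B top [ 535.  -148.6   83.6]
C top [ 512.  -236.4   71.1]
A foot [ 415.9 -231.2    6.9]
B foot [ 536.  -149.4    6.7]
time_s: 0.57
tcp_pos: [0.5128, -0.1998, 0.23]
tcp_rot: [[-0.013, 1.0, -0.002], [1.0, 0.013, 0.002], [0.002, -0.002, -1.0]]
contact_force: [0.1, -0.1, -0.1]
grip_width: 0.0511
```

```bash
python3 -m inch '[[0,0,0,-36,0,0,0.0],[0,0,-0.124,0,0,0,0.0],[0,0,-0.124,0,0,0,0],[0,0,-0.124,0,0,0,0],[0,0,-0.124,0,0,0,0]]'
python3 -m inch '[[0,0,-0.124,0,0,0,0.0],[0,0,-0.124,0,0,0,0.0],[0,0,-0.124,0,0,0,0],[0,0,-0.124,0,0,0,0],[0,0,-0.124,0,0,0,0]]'
python3 -m inch '[[0,0,-0.124,0,0,0,0.0],[0,0,-0.124,0,0,0,0.0],[0,0,-0.124,0,0,0,0],[0,0,0,0,0,0,0],[0,0,0,0,0,0,0]]'
python3 - <<'E'
from h import *
s,im=snap("wrist");pickle.dump((s,im),open("pics/d1.pkl","wb"))
print(s["tcp_pos"],s["tcp_rot"])
cv2.imwrite("pics/w1.png",im["frame"][:,:,::-1])
E
```

```text
time_s: 0.98
tcp_pos: [0.5108, -0.2471, 0.2272]
tcp_rot: [[-0.488, 0.873, -0.005], [0.873, 0.488, 0.002], [0.005, -0.004, -1.0]]
contact_force: [0.1, 1.0, 0.6]
grip_width: 0.043
time_s: 1.4
tcp_pos: [0.5099, -0.2475, 0.2255]
tcp_rot: [[-0.907, 0.422, -0.008], [0.422, 0.907, 0.004], [0.009, -0.0, -1.0]]
contact_force: [-0.4, 0.7, -0.1]
grip_width: 0.0426
time_s: 1.82
tcp_pos: [0.5093, -0.2472, 0.2241]
tcp_rot: [[-0.998, 0.057, -0.011], [0.057, 0.998, 0.005], [0.011, 0.004, -1.0]]
contact_force: [-0.7, -0.6, -0.7]
grip_width: 0.0424
[ 0.50931891 -0.24721047  0.22408604] [[-0.99830954  0.05711136 -0.0107865 ]
 [ 0.05706091  0.99835853  0.00492908]
 [ 0.0110503   0.00430526 -0.99992968]]
```

View pics/w1.png

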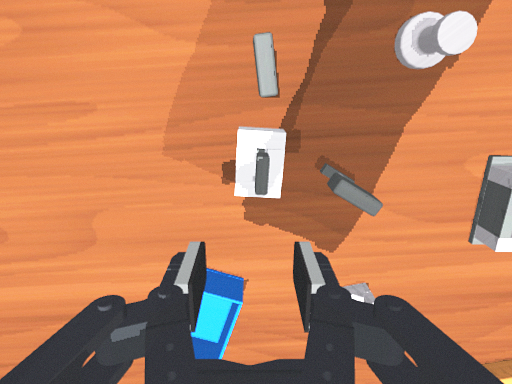

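```bash
python3 - <<'E'
from h import *
s,im=pickle.load(open("pics/d1.pkl","rb"))
crop(im,225,120,295,205,7,"w1c.png")
E
```

```text
(no output)
```

View pics/w1c.png

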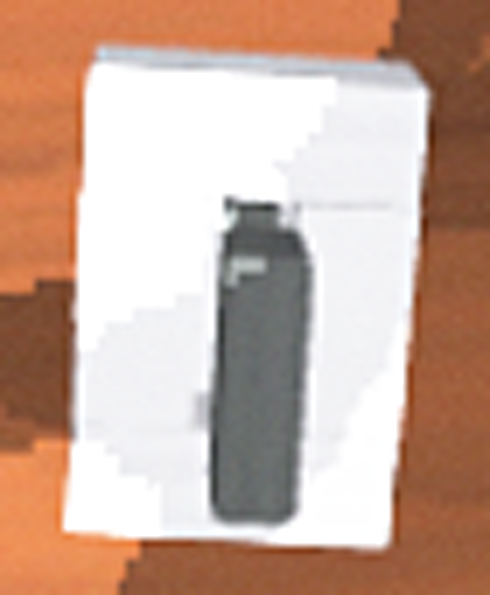

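```bash
cat >> h.py <<'E'
def totool(s,p): return np.array(s["tcp_rot"]).T@(np.asarray(p)-np.array(s["tcp_pos"]))*1000
E
python3 - <<'E'
from h import *
s,im=pickle.load(open("pics/d1.pkl","rb"));c=cam(im,s)
f=lambda u,v:(u/7+225-.43,v/7+120-.43)
def show(l,pts,z):
    P=np.array([onz(c,*f(*p),z) for p in pts]); print(l,(P[:,:2]*1000).round(1).tolist(),"mean",(P.mean(0)*1000).round(1)); return P
P=show("bar",[(222,240),(311,245),(297,522),(211,518)],.072)
a=(P[0]+P[1])/2-(P[2]+P[3])/2; print(np.linalg.norm(a),np.degrees(np.arctan2(a[1],a[0])))
P=show("rack",[(92,72),(428,95),(388,548),(64,535)],.030)
a=(P[0]+P[1])/2-(P[2]+P[3])/2; print(np.linalg.norm(a),np.degrees(np.arctan2(a[1],a[0])))
print("bolt grip in tool", totool(s,[.512,-.237,.061]))
E
```

```text
bar [[490.6, -239.2], [491.9, -227.5], [530.2, -230.9], [529.0, -242.6]] mean [ 510.4 -235.1   72. ]
0.03849322030242707 174.88694455782965
rack [[473.2, -256.3], [479.4, -207.2], [549.7, -215.1], [544.5, -265.6]] mean [ 511.7 -236.    30. ]
0.07131784557487668 173.0905753190651
bolt grip in tool [ -3.89608669   9.64469801 163.09598379]
```

```bash
cat > go.py <<'E'
import sys; from h import *
from scipy.spatial.transform import Rotation as Ro
# args: x y z(mm) yaw of tool y (deg)
def need(x,y,z,yaw):
    s=status.read_state(); R=np.array(s["tcp_rot"]); a=np.radians(yaw)
    yv=np.array([np.cos(a),np.sin(a),0]); zv=np.array([0,0,-1.]); T=np.c_[np.cross(yv,zv),yv,zv]
    rv=Ro.from_matrix(R.T@T).as_rotvec(); sh=totool(s,np.array([x,y,z])/1000)
    print("t",round(s["time_s"],2),"tcp",(s["tcp_pos"]*1000).round(1),"yaw",round(np.degrees(np.arctan2(R[1,1],R[0,1])),2),"F",s["contact_force"].round(1),"M",s["moment"].round(2),"w",round(s["grip_width"]*1000,1))
    print("turn",rv.round(4),"shift",sh.round(1))
if __name__=="__main__": need(*map(float,sys.argv[1:5]))
E
python3 go.py 511.3 -236.2 43 84.6
python3 -m inch '[[0.004,-0.011,0.035,-1.5,10.5,20,0],[0,0,0,0,0,25,0],[0,0,0,0,0,25,0],[0,0,0,0,0,10,0],[0,0,0,0,0,0,0]]'
python3 go.py 511.3 -236.2 43 84.6
```

```text
t 1.87 tcp [ 509.3 -247.2  224.1] yaw 86.71 F [-0.1 -0.1  0.4] M [-0.04  0.   -0.07] w 43.2
turn [ 0.0041 -0.0112  0.0369] shift [ -3.4  10.3 181.1]
time_s: 2.28
tcp_pos: [0.512, -0.2366, 0.1419]
tcp_rot: [[-0.993, 0.114, 0.003], [0.114, 0.993, -0.001], [-0.003, -0.001, -1.0]]
contact_force: [-0.7, -0.6, -0.8]
grip_width: 0.0421
t 2.28 tcp [ 512.  -236.6  141.9] yaw 83.44 F [-0.7 -0.6 -0.8] M [-0.01  0.01  0.02] w 42.1
turn [-0.001   0.0031 -0.0203] shift [ 1.   0.5 98.9]
```

```bash

python3 -m inch '[[-0.001,0.003,-0.02,1,0.5,22,0],[0,0,0,0,0,15,0],[0,0,0,0,0,0,0]]'
python3 go.py 511.3 -236.2 43 84.6
python3 - <<'E'
from h import *
s,im=snap("wrist");pickle.dump((s,im),open("pics/d2.pkl","wb"))
cv2.imwrite("pics/w2.png",im["frame"][:,:,::-1])
E
```

```text
time_s: 2.53
tcp_pos: [0.5116, -0.2363, 0.1053]
tcp_rot: [[-0.995, 0.102, 0.001], [0.102, 0.995, -0.0], [-0.001, -0.0, -1.0]]
contact_force: [-0.6, 0.8, -0.1]
grip_width: 0.043
t 2.53 tcp [ 511.6 -236.3  105.3] yaw 84.14 F [-0.6  0.8 -0.1] M [0.04 0.03 0.02] w 43.0
turn [-0.0004  0.0012 -0.0081] shift [ 0.4  0.1 62.3]
```

View pics/w2.png

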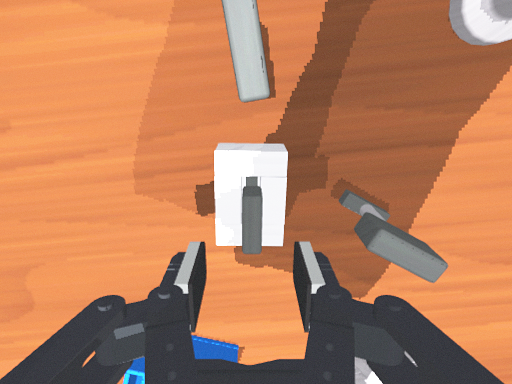

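```bash

python3 -m inch '[[0,0.001,-0.006,0.4,0,25,0],[0,0,0,0,0,20,0],[0,0,0,0,0,12,0],[0,0,0,0,0,4,0],[0,0,0,0,0,0,0]]'
python3 go.py 511.3 -236.2 43 84.6
```

```text
time_s: 3.0
tcp_pos: [0.516, -0.2386, 0.0515]
tcp_rot: [[-0.995, 0.103, 0.009], [0.103, 0.995, -0.005], [-0.01, -0.004, -1.0]]
contact_force: [-0.0, -0.2, -0.3]
grip_width: 0.0424
t 3.0 tcp [ 516.  -238.6   51.5] yaw 84.08 F [-0.  -0.2 -0.3] M [0.   0.03 0.01] w 42.4
turn [-0.0037  0.0097 -0.0091] shift [5.  1.9 8.4]
```

```bash

python3 -m inch '[[-0.004,0.010,-0.009,4.7,1.9,5,0],[0,0,0,0.5,0,4,0],[0,0,0,0,0,0,0]]'
python3 go.py 511.3 -236.2 43 84.6
```

```text
time_s: 3.25
tcp_pos: [0.5124, -0.2368, 0.0453]
tcp_rot: [[-0.996, 0.095, 0.002], [0.095, 0.996, -0.001], [-0.002, -0.001, -1.0]]
contact_force: [-0.1, -0.2, 0.4]
grip_width: 0.0425
t 3.25 tcp [ 512.4 -236.8   45.3] yaw 84.57 F [-0.1 -0.2  0.4] M [ 0.02 -0.01 -0.01] w 42.5
turn [-0.0006  0.0025 -0.0005] shift [1.1 0.5 2.3]
```

```bash

python3 -m inch '[[-0.001,0.003,0,1.1,0.4,2,0],[0,0,0,0,0,0,-1],[0,0,0,0,0,0,-1],[0,0,0,0,0,0,-1],[0,0,0,0,0,0,-1]]' 40
python3 -m inch '[[0,0,0,0,0,0,-1],[0,0,0,0,0,0,-1],[0,0,0,0,0,0,-1]]'
python3 go.py 511.3 -236.2 43 84.6
python3 - <<'E'
from h import *
s,im=snap("wrist");pickle.dump((s,im),open("pics/d3.pkl","wb"))
cv2.imwrite("pics/w3.png",im["frame"][:,:,::-1])
E
```

```text
time_s: 3.67
tcp_pos: [0.512, -0.2367, 0.0447]
tcp_rot: [[-0.995, 0.095, 0.001], [0.095, 0.995, -0.0], [-0.001, -0.0, -1.0]]
contact_force: [0.4, 0.6, -1.6]
grip_width: 0.0112
time_s: 3.92
tcp_pos: [0.5119, -0.2366, 0.0446]
tcp_rot: [[-0.995, 0.095, 0.001], [0.095, 0.995, -0.0], [-0.001, -0.0, -1.0]]
contact_force: [0.4, 0.5, -1.8]
grip_width: 0.0114
t 3.92 tcp [ 511.9 -236.6   44.6] yaw 84.55 F [ 0.4  0.5 -1.8] M [0.02 0.   0.01] w 11.4
turn [-0.0001  0.0008 -0.0009] shift [0.6 0.4 1.6]
```

View pics/w3.png

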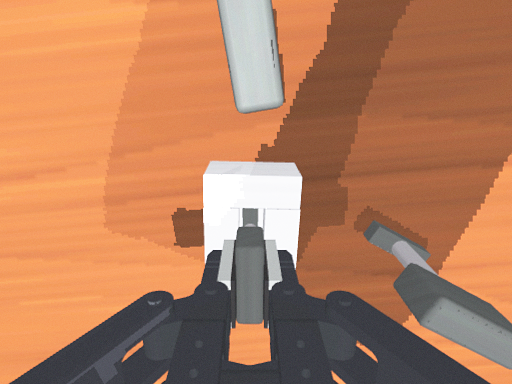

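```bash

python3 -m inch '[[0,0,0,0,0,-8,-1],[0,0,0,0,0,-8,-1],[0,0,0,0,0,-6,-1]]'
python3 go.py 511.3 -236.2 75 84.6
```

```text
time_s: 4.22
tcp_pos: [0.511, -0.2362, 0.0672]
tcp_rot: [[-0.995, 0.095, -0.001], [0.095, 0.995, 0.001], [0.001, 0.001, -1.0]]
contact_force: [0.2, -0.7, -1.2]
grip_width: 0.0111
t 4.22 tcp [ 511.  -236.2   67.2] yaw 84.55 F [ 0.2 -0.7 -1.2] M [ 0.03  0.   -0.02] w 11.1
turn [ 0.0007 -0.0015 -0.0009] shift [-0.3  0.  -7.8]
```

```bash

python3 -m inch '[[0,0,0,0,0,-15,-1],[0,0,0,0,0,-30,-1],[0,0,0,0,0,-30,-1],[0,0,0,0,0,-15,-1],[0,0,0,0,0,0,-1]]'
python3 go.py 580 98 160 -3.6
python3 - <<'E'
from h import *
for n in ["wrist","side"]:
    s,im=snap(n);pickle.dump((s,im),open(f"pics/d4{n}.pkl","wb"))
    if n=="wrist": crop(im,190,190,320,370,4,"w4c.png")
    else: cv2.imwrite("pics/si4.png",im["frame"][:,:,::-1])
E
```

```text
time_s: 4.63
tcp_pos: [0.5109, -0.2362, 0.1653]
tcp_rot: [[-0.995, 0.095, 0.0], [0.095, 0.995, 0.0], [-0.0, 0.0, -1.0]]
contact_force: [1.7, 0.6, -1.5]
grip_width: 0.0114
t 4.63 tcp [ 510.9 -236.2  165.3] yaw 84.55 F [ 1.7  0.6 -1.5] M [-0.01 -0.06  0.03] w 11.4
turn [3.0000e-04 2.0000e-04 1.5385e+00] shift [-37.  339.2   5.4]
```

View pics/w4c.png

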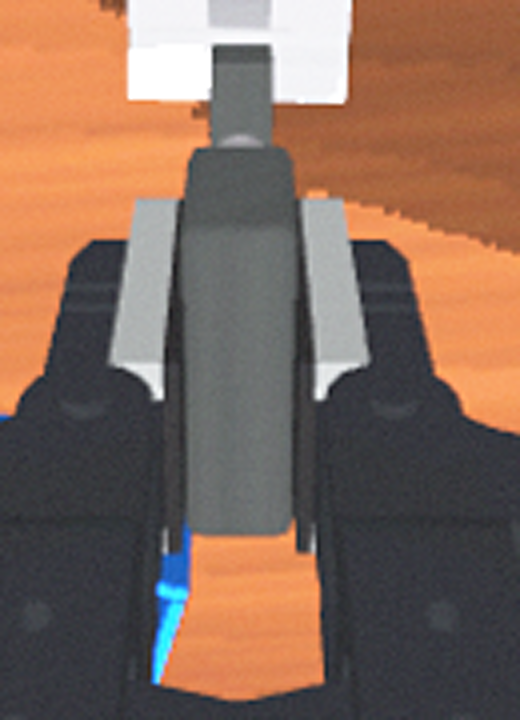

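View pics/si4.png

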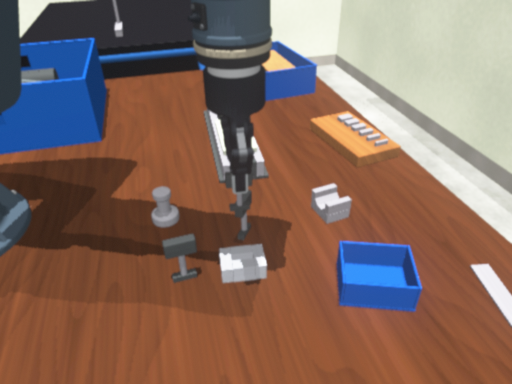

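```bash
python3 - <<'E'
from h import *
s,im=pickle.load(open("pics/d4wrist.pkl","rb"))
s2=dict(tcp_rot=np.eye(3),tcp_pos=np.zeros(3)); c=cam(im,s2)
f=lambda u,v:(u/4+190-.4,v/4+190-.4)
for n,p,z in [("top far L",(182,228),-.0274),("top far R",(297,228),-.0274),("top near L",(188,533),-.0274),("top near R",(294,533),-.0274),("bot far edge",(240,150),-.0054),("head top far L",(215,62),.0286),("head top far R",(270,62),.0286)]:
    print(n,(onz(c,*f(*p),z)*1000).round(1))
E
```

```text
top far L [ 19.1  -5.9 -27.4]
top far R [ 19.    5.5 -27.4]
top near L [-17.9  -5.7 -27.4]
top near R [-17.9   5.7 -27.4]
bot far edge [17.3 -0.1 -5.4]
head top far L [15.  -3.5 28.6]
head top far R [15.   4.2 28.6]
```

```bash

python3 -m inch '[[0,0,0,-4,38,0,-1],[0,0,0,-4,38,0,-1],[0,0,0,-4,38,0,-1],[0,0,0,-4,38,0,-1],[0,0,0,-4,38,0,-1]]'
python3 go.py 580 98 165 -3.6
```

```text
time_s: 5.15
tcp_pos: [0.5455, -0.0486, 0.1556]
tcp_rot: [[-0.994, 0.107, -0.01], [0.107, 0.994, 0.001], [0.01, -0.0, -1.0]]
contact_force: [1.4, -1.0, -0.9]
grip_width: 0.0113
t 5.15 tcp [545.5 -48.6 155.6] yaw 83.88 F [ 1.4 -1.  -0.9] M [-0.01 -0.08  0.08] w 11.3
turn [-0.0077 -0.0078  1.5268] shift [-18.6 149.4  -9.6]
```

```bash

python3 -m inch '[[0,-0.01,0.12,0,0,-4,-1],[0,0,0.124,0,0,-4,-1],[0,0,0.124,0,0,-3,-1],[0,0,0.124,0,0,0,-1],[0,0,0.124,0,0,0,-1]]'
python3 -m inch '[[0,0,0.124,0,0,0,-1],[0,0,0.124,0,0,0,-1],[0,0,0.124,0,0,0,-1],[0,0,0.124,0,0,0,-1],[0,0,0.124,0,0,0,-1]]'
python3 -m inch '[[0,0,0.124,0,0,0,-1],[0,0,0.124,0,0,0,-1],[0,0,0,0,0,0,-1]]'
python3 go.py 580 60 170 -3.6
python3 - <<'E'
from h import *
s,im=snap("wrist");pickle.dump((s,im),open("pics/d5.pkl","wb"))
cv2.imwrite("pics/w5.png",im["frame"][:,:,::-1])
E
```

```text
time_s: 5.57
tcp_pos: [0.5426, -0.0385, 0.1587]
tcp_rot: [[-0.749, 0.663, -0.011], [0.663, 0.749, 0.002], [0.009, -0.006, -1.0]]
contact_force: [-0.5, 0.5, -2.1]
grip_width: 0.0113
time_s: 5.98
tcp_pos: [0.5385, -0.0378, 0.1507]
tcp_rot: [[-0.219, 0.976, -0.022], [0.976, 0.219, 0.003], [0.007, -0.021, -1.0]]
contact_force: [-0.2, 0.4, -1.2]
grip_width: 0.0111
time_s: 6.23
tcp_pos: [0.5359, -0.0376, 0.1459]
tcp_rot: [[0.036, 0.999, -0.029], [0.999, -0.036, 0.003], [0.002, -0.029, -1.0]]
contact_force: [-0.3, 0.2, -1.7]
grip_width: 0.0112
t 6.23 tcp [535.9 -37.6 145.9] yaw -2.05 F [-0.3  0.2 -1.7] M [-0.01 -0.04 -0.02] w 11.2
turn [-0.0287 -0.0017  0.027 ] shift [ 99.2  39.9 -25.1]
```

View pics/w5.png

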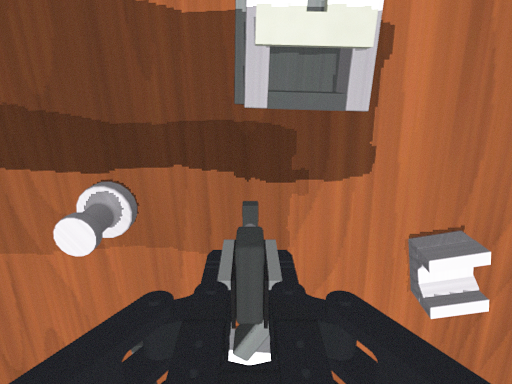

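```bash

python3 -m inch '[[-0.029,-0.002,0.027,15,15,-15,-1],[0,0,0,28,15,-8,-1],[0,0,0,28,9,-6,-1],[0,0,0,8,0,0,-1],[0,0,0,0,0,0,-1]]'
python3 go.py 580 60 170 -3.6
python3 - <<'E'
from h import *
s,im=snap("wrist");pickle.dump((s,im),open("pics/d6.pkl","wb"))
cv2.imwrite("pics/w6.png",im["frame"][:,:,::-1])
E
```

```text
time_s: 6.7
tcp_pos: [0.5778, 0.0417, 0.1708]
tcp_rot: [[0.034, 0.999, -0.006], [0.999, -0.034, -0.0], [-0.0, -0.006, -1.0]]
contact_force: [0.4, 0.3, -2.1]
grip_width: 0.0113
t 6.7 tcp [577.8  41.7 170.8] yaw -1.97 F [ 0.4  0.3 -2.1] M [-0.03 -0.02  0.03] w 11.3
turn [-0.0056  0.0005  0.0284] shift [18.4  1.5  0.8]
```

View pics/w6.png

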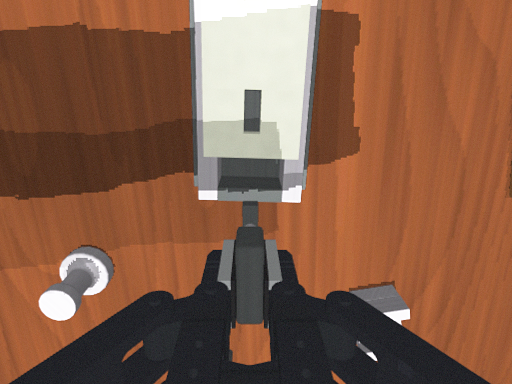

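```bash
python3 - <<'E'
from h import *
s,im=pickle.load(open("pics/d6.pkl","rb"))
crop(im,180,70,330,210,5,"w6c.png")
E
```

```text
(no output)
```

View pics/w6c.png

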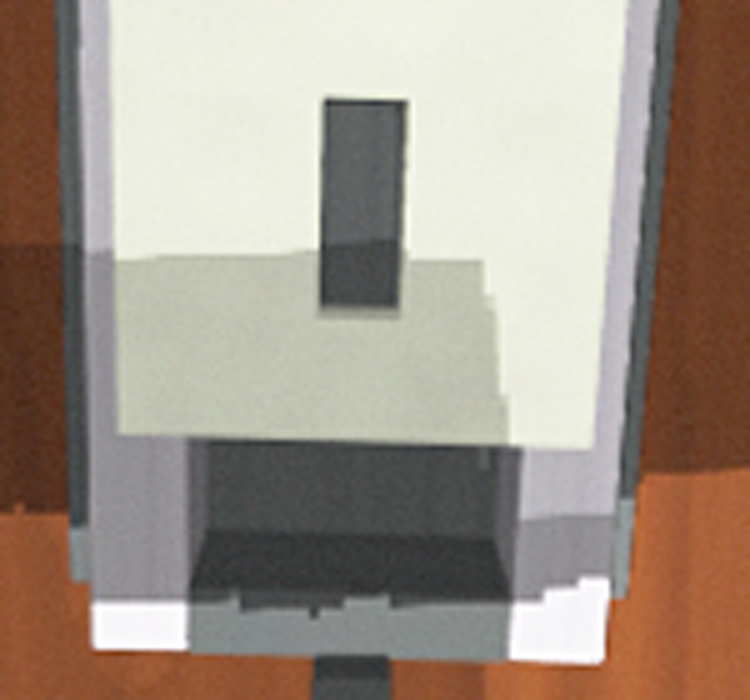

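```bash
python3 - <<'E'
from h import *
s,im=pickle.load(open("pics/d6.pkl","rb"));c=cam(im,s)
f=lambda u,v:(u/5+180-.4,v/5+70-.4)
def show(l,pts,z):
    P=np.array([onz(c,*f(*p),z) for p in pts])*1000; print(l,P[:,:2].round(1).tolist(),"mean",P.mean(0).round(1)); return P
P=show("slot",[(322,99),(409,101),(401,318),(318,316)],.057)
a=(P[0]+P[1])-(P[2]+P[3]); print("len",np.linalg.norm(a[:2])/2,"dir",np.degrees(np.arctan2(a[1],a[0]))-90)
P=show("foot front",[(119,434),(593,448)],.057); a=P[1]-P[0];print(np.linalg.norm(a),np.degrees(np.arctan2(a[1],a[0])))
P=show("bed ways end",[(92,648),(605,662)],.045); a=P[1]-P[0];print(np.linalg.norm(a),np.degrees(np.arctan2(a[1],a[0])))
P=show("bed ways far",[(75,0),(658,0)],.045); 
P=show("foot far",[(110,0),(630,0)],.057); 
E
```

```text
slot [[576.3, 117.1], [589.4, 116.4], [587.4, 83.9], [574.4, 84.7]] mean [581.9 100.5  57. ]
len 32.515053444147874 dir -3.457259752194048
foot front [[541.7, 66.9], [617.7, 62.1]] mean [579.7  64.5  57. ]
76.13941071130571 -3.63762260792535
bed ways end [[532.0, 26.2], [622.0, 20.7]] mean [577.   23.4  45. ]
90.10087758092281 -3.525827829566779
bed ways far [[538.5, 132.8], [628.5, 129.6]] mean [583.5 131.2  45. ]
foot far [[545.6, 132.2], [622.3, 129.5]] mean [583.9 130.8  57. ]
```

```bash

python3 -m inch '[[-0.006,0,0.028,15,1.5,-4,-1],[0,0,0,25,1,-2,-1],[0,0,0,15,0.5,0,-1],[0,0,0,0,0,0,-1]]'
python3 go.py 581.9 100.3 104 -3.55
```

```text
time_s: 7.08
tcp_pos: [0.582, 0.0935, 0.1744]
tcp_rot: [[0.058, 0.998, -0.003], [0.998, -0.058, -0.002], [-0.002, -0.003, -1.0]]
contact_force: [0.3, 1.7, -2.7]
grip_width: 0.0112
t 7.08 tcp [582.   93.5 174.4] yaw -3.35 F [ 0.3  1.7 -2.7] M [ 0.07 -0.05  0.01] w 11.2
turn [-0.0032  0.0025  0.0035] shift [ 6.9 -0.3 70.4]
```

```bash

python3 -m inch '[[-0.003,0.002,0.003,6,-0.5,20,-1],[0,0,0,0,-0.5,20,-1],[0,0,0,0,-0.5,12,-1],[0,0,0,0,0,5,-1],[0,0,0,0,0,0,-1]]'
python3 go.py 581.9 100.3 104 -3.55
```

```text
time_s: 7.5
tcp_pos: [0.5797, 0.0958, 0.1141]
tcp_rot: [[0.055, 0.998, -0.001], [0.998, -0.055, -0.002], [-0.002, -0.001, -1.0]]
contact_force: [-0.5, -0.9, -1.9]
grip_width: 0.0112
t 7.5 tcp [579.7  95.8 114.1] yaw -3.16 F [-0.5 -0.9 -1.9] M [0.03 0.03 0.02] w 11.2
turn [-0.001   0.0023  0.0067] shift [ 4.6  2.  10.1]
```

```bash

python3 -m inch '[[-0.001,0.002,0.007,4.8,2,5,-1],[0,0,0,0,0,3,-1],[0,0,0,0,0,0,-1]]'
python3 go.py 581.9 100.3 104 -3.55
python3 - <<'E'
from h import *
for n in ["wrist","side","scene"]:
    s,im=snap(n);pickle.dump((s,im),open(f"pics/d7{n}.pkl","wb"))
    if n=="wrist": cv2.imwrite("pics/w7.png",im["frame"][:,:,::-1])
    if n=="side": crop(im,180,60,300,200,4,"si7.png")
    if n=="scene": crop(im,260,60,410,200,4,"sc7.png")
E
```

```text
time_s: 7.75
tcp_pos: [0.5825, 0.0994, 0.1065]
tcp_rot: [[0.063, 0.998, 0.001], [0.998, -0.063, -0.0], [-0.0, 0.001, -1.0]]
contact_force: [-0.8, 0.1, -1.3]
grip_width: 0.0113
t 7.75 tcp [582.5  99.4 106.5] yaw -3.62 F [-0.8  0.1 -1.3] M [-0.02  0.   -0.01] w 11.3
turn [ 0.0008  0.0003 -0.0012] shift [ 0.9 -0.7  2.5]
```

View pics/w7.png

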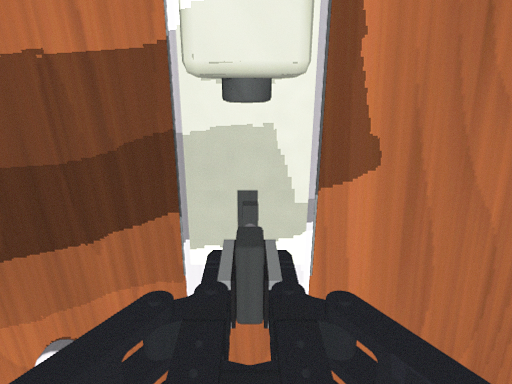

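View pics/si7.png

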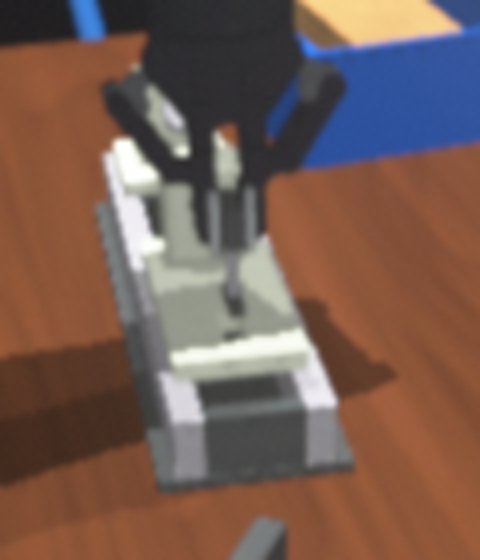

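View pics/sc7.png

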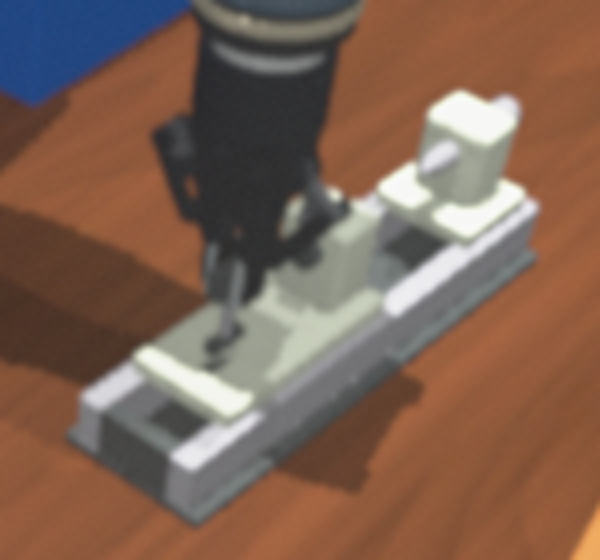

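```bash
python3 - <<'E'
from h import *
s,im=pickle.load(open("pics/d7wrist.pkl","rb"));c=cam(im,s)
crop(im,215,175,285,245,8,"w7c.png")
E
```

```text
(no output)
```

View pics/w7c.png

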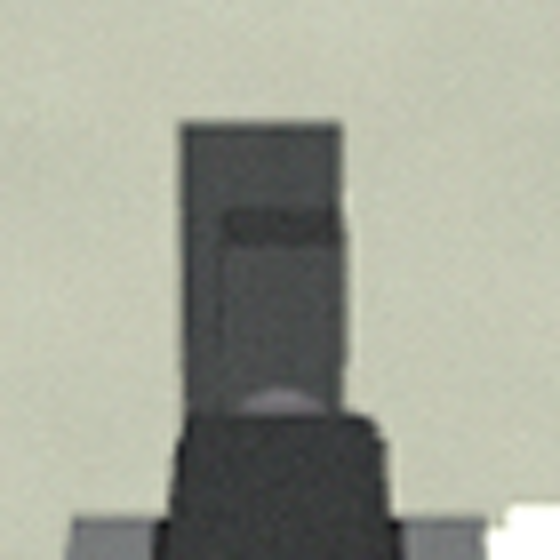

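```bash
python3 - <<'E'
from h import *
s,im=pickle.load(open("pics/d7wrist.pkl","rb"));c=cam(im,s)
f=lambda u,v:(u/8+215-.4,v/8+175-.4)
for n,p,z in [("slotL",(181,122),57),("slotR",(343,122),57),("slotL lo",(187,400),57),("slotR lo",(343,400),57),("hdL bot",(225,208),69.9),("hdR bot",(344,208),69.9),("hdL top",(225,245),77.9),("hdR top",(345,245),77.9)]:
    w=onz(c,*f(*p),z/1000); print(n,(w*1000).round(1),"tool",totool(s,w).round(1))
E
```

```text
slotL [576.7 117.1  57. ] tool [17.4 -7.  49.5]
slotR [589.3 116.4  57. ] tool [17.4  5.6 49.5]
slotL lo [575.4  93.6  57. ] tool [-6.3 -6.8 49.5]
slotR lo [588.   92.8  57. ] tool [-6.3  5.8 49.5]
hdL bot [580.2 114.6  69.9] tool [15.  -3.3 36.6]
hdR bot [588.9 114.   69.9] tool [15.   5.4 36.6]
hdL top [580.4 114.8  77.9] tool [15.2 -3.1 28.6]
hdR top [588.8 114.3  77.9] tool [15.2  5.3 28.6]
```

```bash

python3 -m inch '[[0.001,0,-0.001,0.9,-1.6,4,-1],[0,0,0,0,0,3,-1],[0,0,0,0,0,0,-1]]'
python3 go.py 581.0 100.3 95 -3.55
python3 - <<'E'
from h import *
s,im=snap("wrist");pickle.dump((s,im),open("pics/d8.pkl","wb"))
crop(im,215,175,285,245,8,"w8c.png")
E
```

```text
time_s: 8.15
tcp_pos: [0.5816, 0.1008, 0.1004]
tcp_rot: [[0.062, 0.998, 0.002], [0.998, -0.062, 0.0], [0.0, 0.002, -1.0]]
contact_force: [-0.1, -0.2, -1.8]
grip_width: 0.0113
t 8.15 tcp [581.6 100.8 100.4] yaw -3.54 F [-0.1 -0.2 -1.8] M [-0.02  0.05 -0.  ] w 11.3
turn [ 0.002  -0.0003  0.0002] shift [-0.5 -0.6  5.4]
```

View pics/w8c.png

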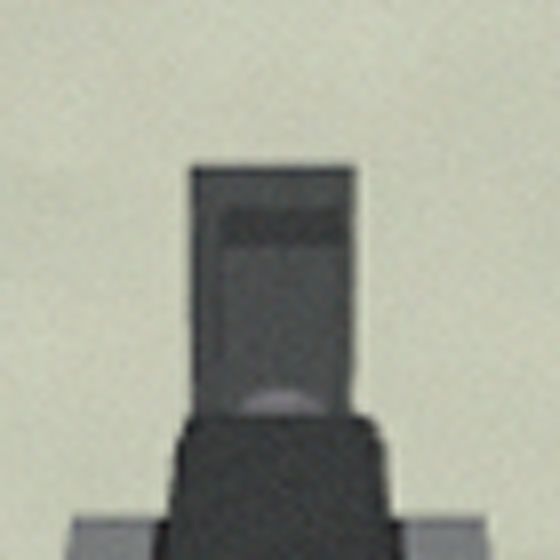

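```bash
python3 - <<'E'
from h import *
s,im=pickle.load(open("pics/d8.pkl","rb"));c=cam(im,s); tz=s["tcp_pos"][2]*1000
f=lambda u,v:(u/8+215-.4,v/8+175-.4)
for n,p,z in [("slotL",(190,166),57),("slotR",(355,166),57),("slotL lo",(192,400),57),("slotR lo",(352,400),57),("hdL bot",(224,208),tz-36.6),("hdR bot",(346,208),tz-36.6),("hdL top",(224,245),tz-28.6),("hdR top",(346,245),tz-28.6)]:
    w=onz(c,*f(*p),z/1000); print(n,"tool",totool(s,w).round(2))
E
```

```text
slotL tool [15.88 -6.08 43.42]
slotR tool [15.87  6.41 43.45]
slotL lo tool [-3.49 -6.14 43.42]
slotR lo tool [-3.5   6.35 43.44]
hdL bot tool [15.03 -3.38 36.6 ]
hdR bot tool [15.02  5.57 36.62]
hdL top tool [15.23 -3.22 28.6 ]
hdR top tool [15.23  5.37 28.62]
```

```bash

python3 -m inch '[[0.002,0,0,-0.6,-1.1,3,-1],[0,0,0,0,0,2,-1],[0,0,0,0,0,0,-1]]'
python3 go.py 580.7 100.2 95 -3.55
```

```text
time_s: 8.45
tcp_pos: [0.5805, 0.1003, 0.0953]
tcp_rot: [[0.062, 0.998, 0.0], [0.998, -0.062, 0.0], [0.0, 0.0, -1.0]]
contact_force: [-0.8, 0.0, -1.2]
grip_width: 0.0114
t 8.45 tcp [580.5 100.3  95.3] yaw -3.53 F [-0.8  0.  -1.2] M [-0.03  0.01  0.01] w 11.4
turn [ 0.0001 -0.0004  0.0004] shift [-0.   0.2  0.3]
```

```bash

python3 -m inch '[[0,0,0,0,0.2,2,-1],[0,0,0,0,0,2,-1]]'
python3 go.py 580.7 100.2 72 -3.55
python3 - <<'E'
from h import *
s,im=snap("wrist");pickle.dump((s,im),open("pics/d9.pkl","wb"))
crop(im,215,175,285,245,8,"w9c.png")
E
```

```text
time_s: 8.62
tcp_pos: [0.5808, 0.1003, 0.0912]
tcp_rot: [[0.062, 0.998, 0.0], [0.998, -0.062, 0.0], [0.0, 0.0, -1.0]]
contact_force: [0.4, 0.1, -2.1]
grip_width: 0.0114
t 8.62 tcp [580.8 100.3  91.2] yaw -3.53 F [ 0.4  0.1 -2.1] M [-0.05  0.01 -0.03] w 11.4
turn [ 0.0004 -0.0005  0.0004] shift [-0.1 -0.1 19.2]
```

View pics/w9c.png

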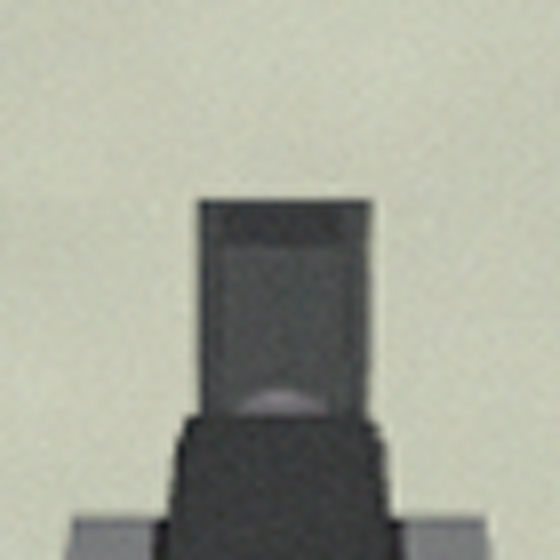

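```bash

python3 -m inch '[[0,0,0,0,0.2,2,-1],[0,0,0,0,0,2.5,-1],[0,0,0,0,0,2.5,-1]]'
python3 go.py 580.9 100.2 72 -3.55
```

```text
time_s: 8.92
tcp_pos: [0.5811, 0.1003, 0.0835]
tcp_rot: [[0.062, 0.998, 0.001], [0.998, -0.062, 0.0], [0.0, 0.0, -1.0]]
contact_force: [-1.5, 0.6, -1.5]
grip_width: 0.0113
t 8.92 tcp [581.1 100.3  83.5] yaw -3.53 F [-1.5  0.6 -1.5] M [ 0.03 -0.02  0.05] w 11.3
turn [ 0.0005 -0.0005  0.0004] shift [-0.1 -0.2 11.5]
```

```bash

python3 -m inch '[[0,0,0,0,-0.2,2,-1],[0,0,0,0,0,2,-1],[0,0,0,0,0,2,-1]]'
python3 go.py 580.9 100.2 72 -3.55
python3 -m inch '[[0,0,0,0,0,2,-1],[0,0,0,0,0,1.5,-1]]'
python3 go.py 580.9 100.2 72 -3.55
```

```text
time_s: 9.17
tcp_pos: [0.5809, 0.1003, 0.077]
tcp_rot: [[0.062, 0.998, 0.001], [0.998, -0.062, 0.001], [0.001, 0.001, -1.0]]
contact_force: [-2.4, -0.7, 4.9]
grip_width: 0.0114
t 9.17 tcp [580.9 100.3  77. ] yaw -3.53 F [-2.4 -0.7  4.9] M [-0.09  0.48 -0.05] w 11.4
turn [ 0.0007 -0.0006  0.0004] shift [-0.1 -0.   5. ]
time_s: 9.33
tcp_pos: [0.5809, 0.1003, 0.0735]
tcp_rot: [[0.062, 0.998, 0.001], [0.998, -0.062, 0.0], [0.001, 0.001, -1.0]]
contact_force: [-2.4, -0.3, 5.7]
grip_width: 0.0113
t 9.33 tcp [580.9 100.3  73.5] yaw -3.53 F [-2.4 -0.3  5.7] M [-0.1   0.62  0.01] w 11.3
turn [ 0.001  -0.0006  0.0004] shift [-0.1 -0.   1.5]
```

```bash

python3 -m inch '[[0.001,0,0,0,0,1.3,-1],[0,0,0,0,0,1,-1]]'
python3 go.py 580.9 100.2 71.5 86.45
python3 -c "
from workcell import status;print(status.read_state()['q'])"
python3 - <<'E'
from h import *
s,im=snap("side");crop(im,180,60,300,200,4,"si10.png")
E
```

```text
time_s: 9.5
tcp_pos: [0.5809, 0.1003, 0.0714]
tcp_rot: [[0.062, 0.998, 0.0], [0.998, -0.062, 0.001], [0.001, 0.0, -1.0]]
contact_force: [-2.4, -0.9, 5.9]
grip_width: 0.0113
t 9.5 tcp [580.9 100.3  71.4] yaw -3.53 F [-2.4 -0.9  5.9] M [-0.15  0.65 -0.03] w 11.3
turn [ 8.0000e-04 -2.0000e-04 -1.5704e+00] shift [-0.1 -0.  -0.1]
[ 9.77794833e+00  2.69229934e+01 -4.77952138e+00  5.82690456e+01
  2.87525696e-02  1.03307415e+02]
```

View pics/si10.png

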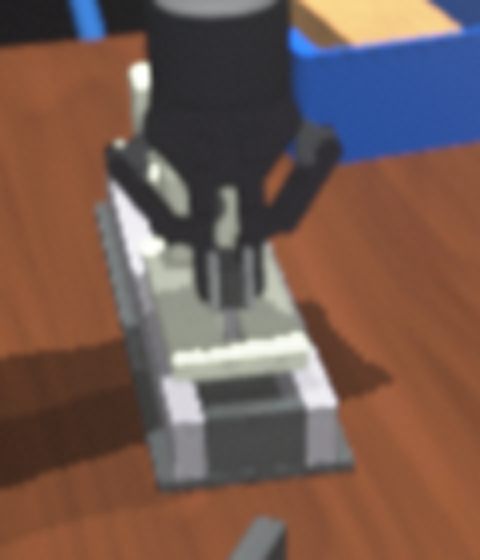

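```bash

python3 -m inch '[[0,0,-0.06,0,0,0,-1],[0,0,-0.06,0,0,0,-1]]'
python3 go.py 580.9 100.2 71.5 86.45
```

```text
time_s: 9.72
tcp_pos: [0.5814, 0.1004, 0.0717]
tcp_rot: [[-0.06, 0.998, 0.002], [0.998, 0.06, 0.001], [0.001, 0.002, -1.0]]
contact_force: [-0.6, 0.8, 6.1]
grip_width: 0.0112
t 9.72 tcp [581.4 100.4  71.7] yaw 3.43 F [-0.6  0.8  6.1] M [-0.09  0.29 -0.06] w 11.2
turn [ 1.900e-03  6.000e-04 -1.449e+00] shift [-0.1 -0.5  0.2]
```

```bash

python3 -m inch '[[0.002,0,-0.1,0,-0.4,0.2,-1],[0,0,-0.1,0,0,0,-1]]'
python3 go.py 580.9 100.2 71.5 86.45
```

```text
time_s: 9.88
tcp_pos: [0.5819, 0.1005, 0.0723]
tcp_rot: [[-0.264, 0.965, 0.002], [0.965, 0.264, 0.001], [0.0, 0.002, -1.0]]
contact_force: [-0.7, -0.5, 5.2]
grip_width: 0.0113
t 9.88 tcp [581.9 100.5  72.3] yaw 15.28 F [-0.7 -0.5  5.2] M [-0.09  0.31 -0.08] w 11.3
turn [ 1.9000e-03  9.0000e-04 -1.2422e+00] shift [-0.  -1.   0.8]
```

```bash

python3 -m inch '[[0,0,-0.1,0,0,0,-1],[0,0,-0.1,0,0,0,-1]]'
python3 go.py 580.9 100.2 71.5 86.45
```

```text
time_s: 10.05
tcp_pos: [0.5827, 0.1006, 0.073]
tcp_rot: [[-0.459, 0.888, 0.004], [0.889, 0.459, 0.001], [-0.001, 0.004, -1.0]]
contact_force: [-1.0, -0.3, 5.9]
grip_width: 0.0116
t 10.05 tcp [582.7 100.6  73. ] yaw 27.31 F [-1.  -0.3  5.9] M [-0.08  0.17 -0.04] w 11.6
turn [ 0.0031  0.0026 -1.0321] shift [ 0.5 -1.8  1.5]
```

```bash

python3 -m inch '[[0.003,0.003,-0.1,0.5,-1.8,1.8,-1],[0,0,-0.1,0.2,-0.4,0.5,-1]]'
python3 go.py 580.9 100.2 71.5 86.45
```

```text
time_s: 10.22
tcp_pos: [0.5818, 0.1004, 0.0717]
tcp_rot: [[-0.634, 0.773, 0.003], [0.773, 0.634, 0.003], [0.0, 0.004, -1.0]]
contact_force: [-0.7, -0.5, 5.9]
grip_width: 0.0114
t 10.22 tcp [581.8 100.4  71.7] yaw 39.37 F [-0.7 -0.5  5.9] M [-0.15  0.23 -0.01] w 11.4
turn [ 0.0037  0.0011 -0.8218] shift [ 0.4 -0.8  0.2]
```

```bash

python3 -m inch '[[0.001,0.001,-0.1,0.4,-0.6,0.8,-1],[0,0,-0.1,0.2,-0.4,0.5,-1]]'
python3 go.py 580.9 100.2 71.5 86.45
```

```text
time_s: 10.38
tcp_pos: [0.5817, 0.1003, 0.0713]
tcp_rot: [[-0.782, 0.624, 0.004], [0.624, 0.782, 0.003], [-0.001, 0.005, -1.0]]
contact_force: [-0.4, -0.1, 6.3]
grip_width: 0.0113
t 10.38 tcp [581.7 100.3  71.3] yaw 51.42 F [-0.4 -0.1  6.3] M [-0.05  0.16 -0.06] w 11.3
turn [ 0.0044  0.0025 -0.6114] shift [ 0.6 -0.6 -0.2]
```

```bash

python3 -m inch '[[0.004,0.003,-0.1,0.6,-0.6,0.1,-1],[0,0,-0.1,0.2,-0.4,0.5,-1]]'
python3 go.py 580.9 100.2 71.5 86.45
```

```text
time_s: 10.55
tcp_pos: [0.5817, 0.1002, 0.0716]
tcp_rot: [[-0.895, 0.447, 0.002], [0.447, 0.895, 0.002], [-0.001, 0.003, -1.0]]
contact_force: [-0.5, 0.6, 6.5]
grip_width: 0.0114
t 10.55 tcp [581.7 100.2  71.6] yaw 63.47 F [-0.5  0.6  6.5] M [-0.01  0.09 -0.07] w 11.4
turn [ 0.0025  0.0012 -0.401 ] shift [ 0.7 -0.3  0.1]
```

```bash

python3 -m inch '[[0.001,0.001,-0.1,0.4,-0.4,0.5,-1],[0,0,-0.1,0.2,-0.2,0.5,-1]]'
python3 go.py 580.9 100.2 71.5 86.45
```

```text
time_s: 10.72
tcp_pos: [0.582, 0.1, 0.0715]
tcp_rot: [[-0.968, 0.25, 0.003], [0.25, 0.968, 0.002], [-0.002, 0.003, -1.0]]
contact_force: [0.2, -0.3, 6.0]
grip_width: 0.0118
t 10.72 tcp [582.  100.   71.5] yaw 75.52 F [ 0.2 -0.3  6. ] M [-0.04  0.23 -0.04] w 11.8
turn [ 0.0025  0.0027 -0.1907] shift [ 1.1 -0.1 -0. ]
```

```bash

python3 -m inch '[[0.002,0.003,-0.1,1.1,0.2,0,-1],[0,0,-0.09,0.2,0,0.3,-1],[0,0,0,0,0,0,-1]]'
python3 go.py 580.9 100.3 71.5 86.45
python3 - <<'E'
from h import *
s,im=snap("side");crop(im,180,60,300,200,4,"si11.png")
s,im=snap("wrist");cv2.imwrite("pics/w11.png",im["frame"][:,:,::-1])
E
```

```text
time_s: 10.97
tcp_pos: [0.5822, 0.1006, 0.0724]
tcp_rot: [[-0.999, 0.046, 0.003], [0.046, 0.999, 0.001], [-0.003, 0.001, -1.0]]
contact_force: [-3.2, -0.6, 6.2]
grip_width: 0.0111
t 10.97 tcp [582.2 100.6  72.4] yaw 87.38 F [-3.2 -0.6  6.2] M [-0.11  0.64  0.01] w 11.1
turn [0.0011 0.003  0.0162] shift [ 1.2 -0.4  0.9]
```

View pics/w11.png

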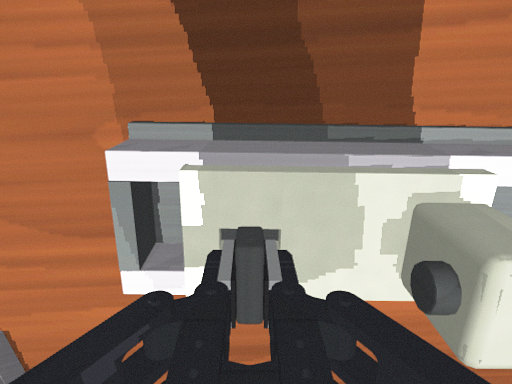

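View pics/si11.png

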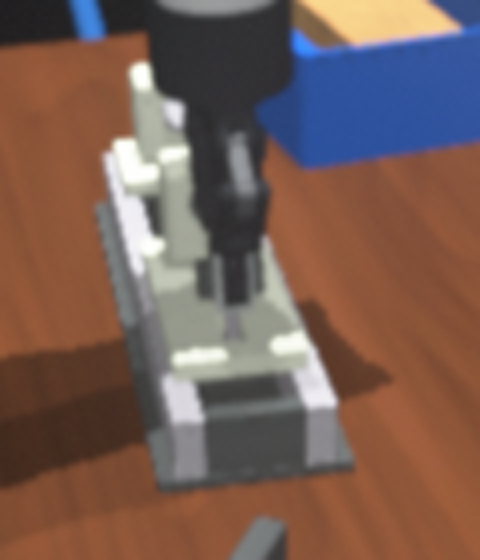

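```bash

python3 -m inch '[[0.001,0.003,0.016,1.2,-0.4,-1,-1],[0,0,0,0.2,0,-2,-1]]'
python3 go.py 580.9 100.3 77.5 86.45
```

```text
time_s: 11.23
tcp_pos: [0.5818, 0.1005, 0.076]
tcp_rot: [[-0.998, 0.068, 0.002], [0.068, 0.998, 0.001], [-0.002, 0.001, -1.0]]
contact_force: [-0.7, -1.1, 4.5]
grip_width: 0.0113
t 11.23 tcp [581.8 100.5  76. ] yaw 86.11 F [-0.7 -1.1  4.5] M [-0.25  0.36  0.  ] w 11.3
turn [ 0.0007  0.0023 -0.0059] shift [ 0.9 -0.3 -1.5]
```

```bash

python3 -m inch '[[0,0,0,0,0,-1.5,-1],[0,0,0,0,0,-1,-1]]'
python3 go.py 580.9 100.3 77.5 86.45
```

```text
time_s: 11.4
tcp_pos: [0.5816, 0.1004, 0.0787]
tcp_rot: [[-0.998, 0.067, 0.002], [0.067, 0.998, 0.0], [-0.002, 0.001, -1.0]]
contact_force: [5.2, 0.8, -20.4]
grip_width: 0.0116
t 11.4 tcp [581.6 100.4  78.7] yaw 86.15 F [  5.2   0.8 -20.4] M [ 0.12 -1.09 -0.05] w 11.6
turn [ 0.0005  0.0021 -0.0053] shift [ 0.7 -0.2  1.2]
```

```bash

python3 -m inch '[[0,0,0,0,0,0.8,-1],[0,0,0,0,0,0,-1]]'
python3 go.py 580.9 100.3 77.5 86.45
```

```text
time_s: 11.57
tcp_pos: [0.5818, 0.1005, 0.0779]
tcp_rot: [[-0.998, 0.067, 0.003], [0.067, 0.998, 0.0], [-0.002, 0.001, -1.0]]
contact_force: [-1.4, -1.6, 4.6]
grip_width: 0.0112
t 11.57 tcp [581.8 100.5  77.9] yaw 86.17 F [-1.4 -1.6  4.6] M [-0.07  0.23 -0.04] w 11.2
turn [ 0.0007  0.0025 -0.0048] shift [ 0.9 -0.2  0.4]
```

```bash

python3 -m inch '[[0,0,0,0,0,0,-0.6],[0,0,0,0,0,0,-0.4],[0,0,0,0,0,0,-0.2],[0,0,0,0,0,0,0],[0,0,0,0,0,0,0]]'
python3 go.py 580.9 100.3 77.5 86.45
python3 - <<'E'
from h import *
s,im=snap("wrist");cv2.imwrite("pics/w12.png",im["frame"][:,:,::-1])
E
```

```text
time_s: 11.98
tcp_pos: [0.5815, 0.1004, 0.0772]
tcp_rot: [[-0.998, 0.066, 0.002], [0.066, 0.998, 0.0], [-0.002, 0.001, -1.0]]
contact_force: [0.0, -0.4, -0.6]
grip_width: 0.0427
t 11.98 tcp [581.5 100.4  77.2] yaw 86.2 F [ 0.  -0.4 -0.6] M [ 0.06 -0.07  0.02] w 42.7
turn [ 0.0005  0.0015 -0.0044] shift [ 0.6 -0.2 -0.3]
```

View pics/w12.png

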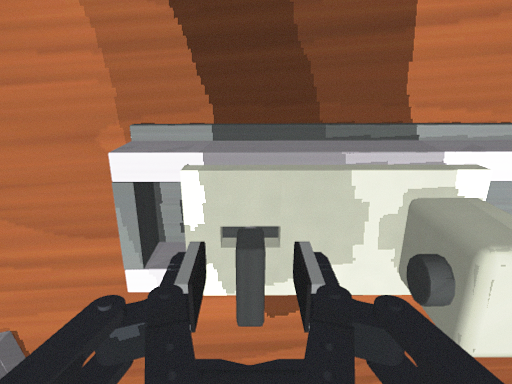

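```bash

python3 -m inch '[[0,0,0,0,0,-10,0],[0,0,0,0,0,-15,0],[0,0,0,0,0,-20,0],[0,0,0,0,0,-25,0],[0,0,0,0,0,-25,0]]'
python3 -m inch '[[0,0,0,0,0,-20,0],[0,0,0,0,0,-10,0],[0,0,0,0,0,0,0],[0,0,0,0,0,0,0]]'
python3 - <<'E'
from h import *
for n in ["wrist","side","scene"]:
    s,im=snap(n);pickle.dump((s,im),open(f"pics/d13{n}.pkl","wb"))
    if n=="wrist": cv2.imwrite("pics/w13.png",im["frame"][:,:,::-1]);print(s["tcp_pos"],s["contact_force"])
    if n=="side": crop(im,180,60,300,200,4,"si13.png")
    if n=="scene": crop(im,260,60,410,200,4,"sc13.png")
E
```

```text
time_s: 12.45
tcp_pos: [0.5779, 0.0998, 0.1728]
tcp_rot: [[-0.998, 0.066, -0.008], [0.066, 0.998, -0.001], [0.007, -0.002, -1.0]]
contact_force: [0.4, 0.6, 0.0]
grip_width: 0.0429
time_s: 12.78
tcp_pos: [0.5801, 0.1002, 0.2128]
tcp_rot: [[-0.998, 0.066, 0.002], [0.066, 0.998, 0.0], [-0.002, 0.001, -1.0]]
contact_force: [-0.5, 0.4, -0.9]
grip_width: 0.0429
[0.58005232 0.10016847 0.21282277] [-0.52635863  0.41327721 -0.92541439]
```

View pics/w13.png

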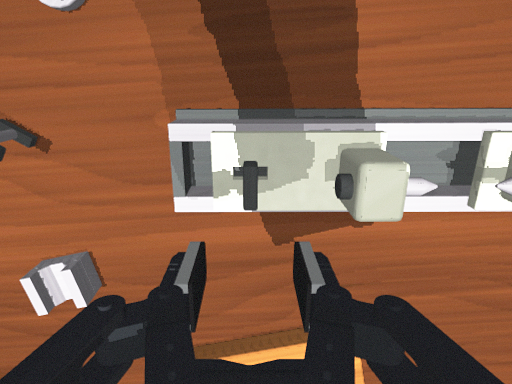

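View pics/si13.png

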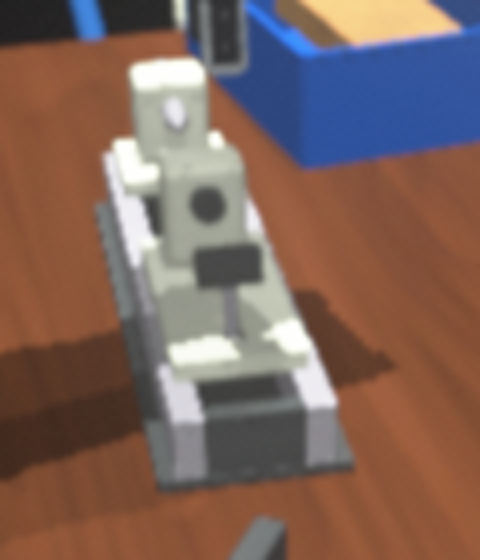

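View pics/sc13.png

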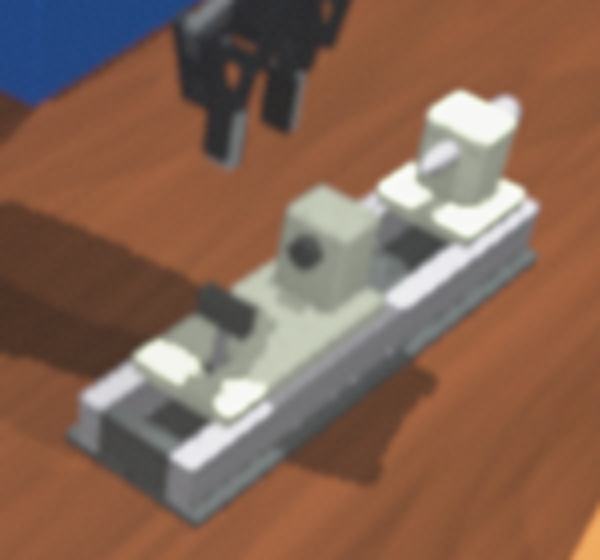

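```bash
python3 - <<'E'
from h import *
L=lambda n:pickle.load(open(f"pics/d13{n}.pkl","rb"))
_,a=L("side");_,b=L("scene");s,w=L("wrist")
ca,cb,cw=cam(a),cam(b),cam(w,s)
I=lambda u,v:(u/4+180-.4,v/4+60-.4);S=lambda u,v:(u/4+260-.4,v/4+60-.4)
p=tri([ray(ca,*I(229,265)),ray(cb,*S(226,310))])*1000
o=np.array([581.4,93.4,0]);th=np.radians(-3.55);R=np.array([[np.cos(th),-np.sin(th)],[np.sin(th),np.cos(th)]])
print("grip",p.round(1),"bed xy",(R.T@(p-o)[:2]).round(1))
# bar dir: top edge ends
q=[tri([ray(ca,*I(*x)),ray(cb,*S(*y))])*1000 for x,y in [((195,252),(203,286)),((261,246),(253,314))]]
print(np.round(q,1)); e=q[1]-q[0]; print("yaw",np.degrees(np.arctan2(e[1],e[0])))
crop(w,210,120,300,230,6,"w13c.png")
E
```

```text
grip [581.2  97.7  96.8] bed xy [-0.5  4.3]
[[562.9  97.6 106.5]
 [600.   97.2 105.3]]
yaw -0.6258950321152199
```

View pics/w13c.png

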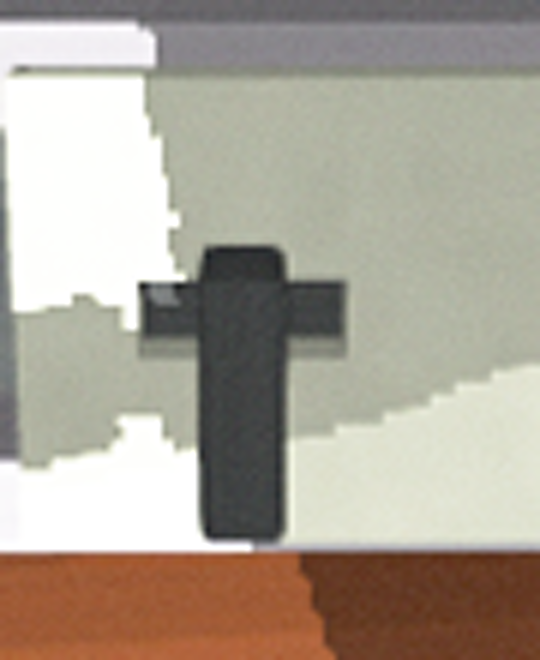

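```bash
python3 -c "
from workcell import job,status
print(job.job_done()); s=status.read_state(); print(s['time_s'],s['contact_force'])"
```

```text
the job is handed in; nothing more can be done
None
the job is handed in; nothing more can be done
```

I took the smallest T-bolt from its rack and put its head down through the tailstock slot onto the spring pad. I then gave it a quarter turn, let the spring lift it into the cross groove, opened the gripper and backed off to a TCP height of 0.213 m. The job was handed in shortly after 12.8 s of the 64 s; the interface gives no verdict.

**Last checks:**
- **Position:** the grip centre measured about 95 to 97 mm above the bed's origin. It was about 0.5 mm off the bed's y axis and 4 to 7 mm along the rail.
- **Attitude:** the bolt looks upright, with its head across the slot. The rough two-view measurement of the bar differs from the bed's x by about 3° (0.05 rad), inside the limit.
- **Let go:** the gripper is clear of everything and reads no contact force beyond noise.

**Disagreements and the one hard contact:**
- The side and scene cameras placed the grip centre about 2 mm higher and 3 mm shorter along the rail than the wrist camera and gripper readings. That is roughly the calibration error.
- While raising the bolt, the head met the groove ceiling and the wrist read about 20 N, under the 45 N limit. I eased it down 0.8 mm before opening the fingers. Readings between rows could have missed brief peaks.
- I did not measure the bystanders again. They were never touched, and those still visible in the late pictures looked unmoved.

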